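# Fold open the filter bay's bifold door

## Task

On this ship's wet-lab bench, open up the bay that holds the cream filter canisters so they can be taken out: push its bifold door sideways by the blue post at its fold hinge until the two panels are fully folded together at the hinged side of the bay. Leave the door of the other bay (orange post, brown bottles) as it stands.

Things in the scene. Friction and masses are not known exactly. Their poses are not given: they have to be found in the camera images.
- filter_bay: Fixed, clear-walled, open-topped box holding two cream canisters: 258 mm wide (y), 216 deep (x), 160 high. Origin: centre of its underside; +x points into the bay, away from the robot. It stands left or right, turned up to 0.15 rad. Across its front is a door of two white panels, each 110 mm wide, 10 thick, top edge at z = 160 mm; only the posts rise above that at either bay.
- filter_door (a joint): Angle (rad) of the first panel: 0 = closed, panels in line across the front; starts at 0.5 to 0.85; stop at 1.54, panels folded together, square to the front. It turns on filter_jamb; the second panel is hinged to it at the fold and its far edge runs in the track along the front, so the fold juts towards the robot. Friction holds it where left; 1 to 5 N at the post moves it.
- filter_fold (a point): Point on the fold hinge's axis, at z = 190 mm on the upright blue post that prolongs the hinge above the panels: 18 mm in diameter, from z = 161 to 218 mm. As the door folds it moves on a level circle of radius 110 mm about filter_jamb, counter-clockwise seen from above: towards the robot and to the right.
- filter_jamb (a point): Fixed pivot of the first panel, at the right-hand end of the filter bay's front seen from the robot, given at z = 190 mm (empty air above the jamb, which ends at 160 mm). Axes as filter_bay's. At door angle a the fold is at (-110 sin a, +110 cos a) mm in this frame.
- spare_fold (a point): The same point on the orange post of the other bay's door, an equal bay with brown bottles inside, beside the filter bay. Not to be moved.

How it is judged (in metres and radians):
At the end, for the whole second after the job is handed in: The filter bay's door is folded to at least 1.36 rad (78 degrees; the stop is at 1.54) and at rest, and the other door's fold is within 15 mm of where it started (value of joint filter_door above 1.36 rad and velocity of joint filter_door between -0.05 and 0.05 rad/s and distance of spare_fold from where it was at the start of the episode below 0.015 m); the robot touches nothing.
It fails at once if the other bay's door is moved (its fold more than 15 mm) (distance of spare_fold from where it was at the start of the episode above 0.015 m).
It also fails if it takes over 29 s, if anything falls off the work surface, if the arm or the gripper's body presses on something with over 40 N, if the wrist force passes 120 N, or if a joint passes its speed limit or range.

## Robot

A 6-joint arm with a two-finger parallel gripper is mounted at the origin on the work surface. World frame = base frame: x ahead of the robot, y to its left, z up, the work surface at z = 0. Lengths are in mm, angles in rad, forces in N, time in s.
With the tool pointing down it reaches from about 350 to 975 mm from the base axis. Payload 7.1 kg.
Tool frame: the origin (TCP) lies between the finger pads; the fingertips stand 19 mm ahead of it and the grasp point (between the pads) is the TCP (ctrl.finger_overhang is the distance from the TCP to the fingertips, in mm); z points along the fingers, y is the line along which they close (so a half turn about z gives the same grasp; the last joint's range is limited). The gripper opens to 88 mm and grips with 3 to 60 N. Pads are 20 mm wide; open, the fingers measure 115 mm over their backs; the gripper's body (75 mm by 178 mm) begins 61 mm behind the grasp point.
Start: joints at [-1.242, 0.423, 1.63, -0, 1.089, -0.019], TCP at [213.036, -587.555, 241.675] pointing down, gripper open.
Joint ranges: [-3, 3], [-0.9, 2.11], [0.09, 2.58], [-1.31, 4.45], [0.11, 2.69], [-2.54, 2.54]. Speed limits (rad/s): [2.39, 2.39, 3.01, 3.14, 3.14, 3.14].

## Interface

Orientations are given as a rotation vector (axis times angle).
In Python, from workcell import ctrl gives the robot as it stands. The module is installed in compiled form; this text tells all that it offers.
- The arm moves only by the tool arm_command, never from a script. Its argument "rows" is one flat list of numbers, 7 for each row, row after row: the turn, a rotation vector about the tool's x, y, z scaled (see below), then the shift along the tool's x, y, z scaled (see below), then the opening, from -1 (shut) to 1 (fully open). A call has 1 to 5 rows; each row is the pose to reach, as a shift and turn from the pose commanded when the call began, along the tool's axes at that moment, turning the shorter way round; what a row does not reach only later rows make up. The controller multiplies each number of a shift by 80 mm and each number of a turn by 180 degrees. A row lasts 1/10 s, in which the tool goes at most 50 mm and 8.59 degrees, less where a joint would pass 70% of its speed; a pose out of reach is approached as far as the arm can. A call with a number of a shift or a turn outside -1 to 1 is refused whole. A call with a gripper value outside its range is refused whole. The fingers move at their own pace and stop on an object; the grip force is fixed at half the most. Time passes only in rows, so rows that repeat a pose let the fingers close. It gives the time, the measured TCP pose, the force, the opening and the grip force at its end, in the units of the state.
- ctrl.get_obs(): the state, without advancing time (a new reading comes with each control period).
- ctrl.get_image(name): name is "scene" or "side" or "wrist"; returns (picture, depth): 384x512x3 uint8, red, green, blue; 384x512 float32, mm along the optical axis (not along the pixel's ray), 0 where there is no reading.
- ctrl.camera_params(name): a dict with "camera_matrix" (3x3 intrinsics, pixels), "world_to_cam" (4x4, takes a point from world to camera coordinates); the wrist camera has in their place "tool_from_camera" (4x4, takes a point from camera to tool coordinates, whose origin is the TCP and whose axes are the flange's). Camera axes: x right, y down, z forward; pixel columns grow to the right and rows downward; lengths in mm; the calibration is good to about 2 mm. A picture is of the moment at which its call begins: read the wrist's pose just before it. camera_params takes no time and is no camera call.
- ctrl.close_job(): hands the job in; it is judged then, once.
The state is a dict: "t": time; "qpos": joint angles; "qvel": joint speeds; "joint_torque": joint torques, N m; "ee_pos": TCP position; "orientation": TCP orientation; "ft_force": force on the tool from outside, world axes, zero at the start; "moment": the same for the moment, N m; "width": finger opening in mm; "grasp_force": force on a finger pad.
Only numpy, scipy, OpenCV 4.12 (cv2) and the standard library are available. Lean on these libraries where they do the work, as an engineer would, in place of code of your own. Each camera call takes 0.05 s, during which the arm holds its last target. There are 200 camera calls.

## Working session

There is one attempt and no reset: what is moved stays moved. The work goes in short steps, Python scripts to look and compute and a tool call to move; the robot and the scene stay as the last step left them, time stands still between calls to the robot, and variables do not carry over. Pictures are saved under pics/ and viewed, at most 10 in all, crops included, and the job is handed in when it is done.

Besides the shell and the picture viewer there is one more tool, called after "Emit:" as name(argument=value, ...), one argument or row to a line, values as JSON. arm_command: Moves the arm, as the interface text tells. Shifts and turns lie within -1 to 1; 1 stands for 80 mm of shift or 180 degrees of turn. Its arguments: {"type":"object","properties":{"rows":{"type":"array","items":{"type":"number"}}},"required":["rows"]}

```bash
mkdir -p pics; cat > h.py <<'E'
import numpy as np, cv2
from workcell import ctrl
from scipy.spatial.transform import Rotation as R
def cloud(n):
    im,d=ctrl.get_image(n); p=ctrl.camera_params(n); K=p["camera_matrix"]; T=np.linalg.inv(p["world_to_cam"])
    v,u=np.mgrid[:384,:512]; P=np.stack([(u-K[0,2])/K[0,0]*d,(v-K[1,2])/K[1,1]*d,d],-1)
    return im,d,P@T[:3,:3].T+T[:3,3]
E
python3 - <<'E'
from h import *
for n in("scene","side"):
    im,d,W=cloud(n); cv2.imwrite(f"pics/{n}.png",im[...,::-1]); np.savez(n,im=im,d=d,W=W)
    hsv=cv2.cvtColor(im,cv2.COLOR_RGB2HSV)
    for c,lo,hi in(("blue",95,130),("orange",5,20)):
        m=(hsv[...,0]>=lo)&(hsv[...,0]<=hi)&(hsv[...,1]>120)&(hsv[...,2]>70)&(W[...,2]>163)&(W[...,2]<225)&(d>0)
        v,u=np.nonzero(m)
        if len(u): print(n,c,len(u),np.median(u),np.median(v),np.median(W[m],0).round(1),W[m].min(0).round(),W[m].max(0).round())
    print(n,np.linalg.inv(ctrl.camera_params(n)["world_to_cam"])[:3,3].round())
o=ctrl.get_obs(); print(o["t"],o["ee_pos"],R.from_rotvec(o["orientation"]).as_matrix().round(3))
E
```

```text
scene blue 120 239.0 113.5 [ 534.4 -208.8  196.8] [ 523. -220.  167.] [ 540. -203.  219.]
scene orange 377 21.0 8.0 [  557.  -1319.3   181.5] [  452. -1334.   163.] [591. 177. 219.]
scene [1150.  300.  825.]
side blue 3441 428.0 29.0 [1685.2  151.4  192.3] [ 516. -223.  163.] [1698. 1333.  225.]
side orange 193 156.0 134.0 [573.2 162.3 195.2] [566. 157. 164.] [584. 174. 218.]
side [ 272. -540.  679.]
0.1 [ 212.87249836 -587.12658081  240.98528017] [[ 0.94   0.341 -0.   ]
 [ 0.341 -0.94   0.001]
 [ 0.    -0.001 -1.   ]]
```

View pics/scene.png

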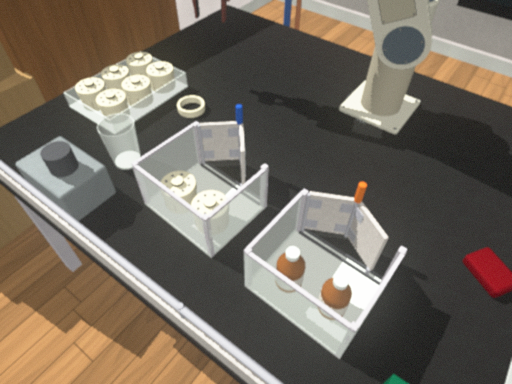

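View pics/side.png

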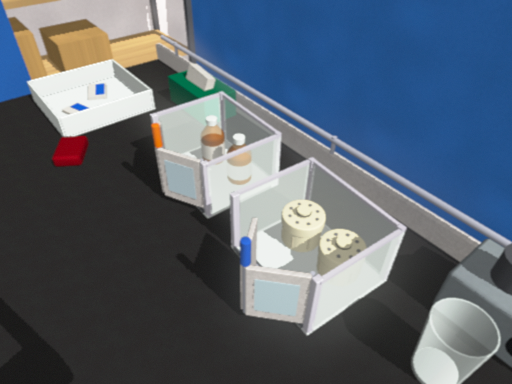

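```bash
python3 - <<'E'
from h import *
for n in("scene","side"):
    z=np.load(n+".npz"); im,d,W=z["im"],z["d"],z["W"]; hsv=cv2.cvtColor(im,cv2.COLOR_RGB2HSV)
    for c,lo,hi in(("blue",95,130),("orange",5,20)):
        m=(hsv[...,0]>=lo)&(hsv[...,0]<=hi)&(hsv[...,1]>120)&(hsv[...,2]>70)&(W[...,2]>163)&(W[...,2]<215)&(W[...,0]>350)&(W[...,0]<800)&(abs(W[...,1])<400)&(d>0)
        if m.sum()<20: continue
        P=W[m][:,:2]; cam=np.linalg.inv(ctrl.camera_params(n)["world_to_cam"])[:2,3]
        from scipy.optimize import least_squares
        x0=np.median(P,0); dr=(x0-cam)/np.linalg.norm(x0-cam)
        r=least_squares(lambda c:np.hypot(*(P-c).T)-9,x0+8*dr,loss="soft_l1"); print(n,c,m.sum(),r.x.round(1),np.median(abs(r.fun)).round(2))
    # white-ish panel tops
    m=(W[...,2]>152)&(W[...,2]<166)&(hsv[...,1]<40)&(hsv[...,2]>150)&(W[...,0]>400)&(W[...,0]<700)&(abs(W[...,1])<450)
    print(n,"white top",m.sum()); P=W[m]
    o=np.argsort(P[:,1]); print(P[o][::max(1,len(o)//50)].round().astype(int).tolist())
E
```

```text
scene blue 102 [ 528.9 -213.3] 0.65
scene orange 124 [580. 168.] 0.56
scene white top 1292
[[694, -322, 157], [678, -317, 158], [652, -313, 156], [611, -312, 160], [610, -309, 157], [605, -302, 158], [600, -289, 154], [579, -275, 158], [568, -263, 160], [555, -249, 159], [555, -239, 153], [540, -226, 160], [542, -201, 161], [550, -184, 161], [579, -168, 159], [593, -151, 161], [609, -138, 153], [685, -67, 158], [669, -64, 157], [699, -61, 153], [634, -60, 157], [641, -58, 158], [647, 49, 154], [672, 51, 159], [687, 54, 158], [657, 55, 158], [631, 58, 160], [632, 65, 155], [624, 75, 159], [617, 85, 152], [610, 96, 160], [603, 105, 161], [607, 116, 158], [593, 126, 159], [590, 137, 160], [583, 147, 157], [586, 157, 153], [587, 183, 159], [596, 194, 155], [602, 204, 155], [599, 214, 160], [612, 222, 160], [617, 231, 160], [623, 240, 156], [623, 249, 157], [626, 257, 157], [648, 296, 156], [695, 300, 159], [653, 302, 157], [652, 304, 157], [695, 305, 157], [676, 307, 158]]
side blue 219 [ 525.7 -212.5] 0.41
side orange 165 [576.2 169. ] 0.78
side white top 1697
[[699, -322, 154], [671, -
[... 182 characters left out ...]
3, 159], [588, -297, 157], [596, -293, 158], [587, -288, 160], [575, -283, 158], [569, -277, 159], [572, -272, 159], [562, -266, 159], [566, -261, 158], [555, -255, 158], [546, -250, 155], [538, -244, 156], [547, -239, 159], [531, -233, 153], [525, -228, 155], [521, -222, 152], [570, -168, 159], [586, -159, 160], [595, -151, 159], [598, -142, 161], [616, -68, 158], [671, -67, 156], [683, -65, 157], [640, -63, 157], [699, -61, 157], [608, -59, 158], [687, 48, 158], [656, 50, 155], [644, 51, 159], [686, 54, 155], [620, 58, 159], [619, 72, 159], [609, 85, 161], [598, 100, 154], [599, 114, 159], [585, 128, 157], [582, 144, 157], [572, 159, 156], [642, 298, 152], [679, 302, 157], [682, 306, 157]]
```

The scene picture shows the filter bay with its cream canisters on the robot's right. Its blue post is at pixel (239,113), and the orange post of the other bay is at (361,192). In the side picture the blue post is at (246,250).

From depth, the blue fold is at about (527,-213). The jamb is at about (600,-296) with yaw about -0.05, so the door angle is about 0.77 and the target fold is at about (490,-287). The distances and the 160 mm heights agree with the sizes given. I'll straddle the post with the tool's y axis along the chord.

Emit:
arm_command(
  rows=[0, 0, 0.2, 1, -0.58, -0.4, 0, 0, 0, 0.2, 1, -0.58, -0.4, 0, 0, 0, 0.2, 1, -0.58, -0.4, 0, 0, 0, 0.2, 1, -0.58, -0.4, 0, 0, 0, 0.2, 1, -0.58, -0.4, 0],
)

```text
t: 0.6
ee_pos: [272.7, -516.2, 273.6]
orientation: [-3.11, 0.442, 0.0]
ft_force: [0.3, 0.0, 0.2]
width: 51.4
grasp_force: 0.0
```

```bash
cat > rel.py <<'E'
from h import *
import sys
o=ctrl.get_obs(); M=R.from_rotvec(o["orientation"]).as_matrix()
t=np.array(list(map(float,sys.argv[1:4])))
print(o["t"],o["ee_pos"].round(1),"y",M[:,1].round(3),"yawy",np.degrees(np.arctan2(M[1,1],M[0,1])).round(1),"z",M[:,2].round(3),"shift/80",(M.T@(t-o["ee_pos"])/80).round(3),"F",np.round(o["ft_force"],1),"w",o["width"])
E
python3 rel.py 527 -213 270
```

```text
0.6 [ 272.7 -516.2  273.6] y [-0.279 -0.96  -0.   ] yawy -106.2 z [-0.  0. -1.] shift/80 [ 1.997 -4.526  0.046] F [0.3 0.  0.2] w 51.437552676246156
```

Emit:
arm_command(
  rows=[0, 0, 0.057, 0.44, -1, 0, 0, 0, 0, 0.057, 0.44, -1, 0, 0, 0, 0, 0.057, 0.44, -1, 0, 0],
)

```text
t: 0.9
ee_pos: [330.0, -446.7, 273.2]
orientation: [-3.059, 0.708, 0.001]
ft_force: [-0.9, -0.1, 0.3]
width: 44.2
grasp_force: 0.0
```

```bash
python3 rel.py 527 -213 270
```

```text
0.9 [ 330.  -446.7  273.2] y [-0.439 -0.898 -0.002] yawy -116.1 z [-0.     0.002 -1.   ] shift/80 [ 0.929 -3.706  0.045] F [-0.9 -0.1  0.3] w 44.19849252927549
```

Emit:
arm_command(
  rows=[0, 0, 0, 0.25, -1, 0, 0, 0, 0, 0, 0.25, -1, 0, 0],
)

```text
t: 1.1
ee_pos: [382.1, -386.0, 273.4]
orientation: [-3.059, 0.713, 0.001]
ft_force: [0.7, -0.8, 0.2]
width: 44.2
grasp_force: 0.0
```

Emit:
arm_command(
  rows=[0, 0, 0, 0.25, -1, 0, 0, 0, 0, 0, 0.25, -1, 0, 0],
)

```text
t: 1.3
ee_pos: [436.1, -322.6, 273.4]
orientation: [-3.06, 0.711, 0.0]
ft_force: [-0.1, 0.3, -0.5]
width: 44.3
grasp_force: 0.0
```

Emit:
arm_command(
  rows=[0, 0, 0, 0.25, -1, 0, 0, 0, 0, 0, 0.25, -1, 0, 0, 0, 0, 0, 0.25, -1, 0, 0],
)

```text
t: 1.6
ee_pos: [490.5, -259.1, 273.4]
orientation: [-3.061, 0.706, -0.0]
ft_force: [-0.2, -0.2, -0.3]
width: 44.1
grasp_force: 0.0
```

```bash
python3 rel.py 527 -213 270; python3 - <<'E'
from h import *
im,d=ctrl.get_image("wrist"); cv2.imwrite("pics/w1.png",im[...,::-1])
o=ctrl.get_obs(); p=ctrl.camera_params("wrist");K=p["camera_matrix"];T=p["tool_from_camera"]
v,u=np.mgrid[:384,:512]; P=np.stack([(u-K[0,2])/K[0,0]*d,(v-K[1,2])/K[1,1]*d,d],-1)@T[:3,:3].T+T[:3,3]
W=P@R.from_rotvec(o["orientation"]).as_matrix().T+o["ee_pos"]
h=cv2.cvtColor(im,cv2.COLOR_RGB2HSV); m=(h[...,0]>95)&(h[...,0]<130)&(h[...,1]>120)&(h[...,2]>60)&(W[...,2]>163)&(W[...,2]<225)
top=m&(W[...,2]>214); print(m.sum(),top.sum(),W[top].mean(0),W[top].min(0),W[top].max(0))
E
```

```text
1.6 [ 490.5 -259.1  273.4] y [-0.438 -0.899 -0.001] yawy -116.0 z [ 0.  0. -1.] shift/80 [ 0.158 -0.718  0.043] F [-0.2 -0.2 -0.3] w 44.05346196920851
963 507 [ 525.82749908 -216.89435326  217.85795225] [ 516.79448282 -225.25194024  214.04300727] [ 534.04063379 -207.55312701  220.30315569]
```

The wrist camera puts the post at (526,-216), which agrees with the first estimate. I'll move over it.

Emit:
arm_command(
  rows=[0, 0, 0, 0.16, -0.67, 0, 0, 0, 0, 0, 0.16, -0.67, 0, 0, 0, 0, 0, 0.16, -0.67, 0, 0],
)

```text
t: 1.95
ee_pos: [523.7, -219.2, 273.4]
orientation: [3.059, -0.712, -0.001]
ft_force: [-0.3, -0.1, 0.2]
width: 43.9
grasp_force: 0.0
```

```bash
python3 rel.py 526 -215 194; python3 - <<'E'
from h import *
im,d=ctrl.get_image("wrist"); cv2.imwrite("pics/w2.png",im[...,::-1])
E
```

```text
1.95 [ 523.7 -219.2  273.4] y [-0.442 -0.897  0.   ] yawy -116.2 z [-0.001 -0.    -1.   ] shift/80 [ 0.004 -0.06   0.992] F [-0.3 -0.1  0.2] w 43.87875953949727
```

View pics/w2.png

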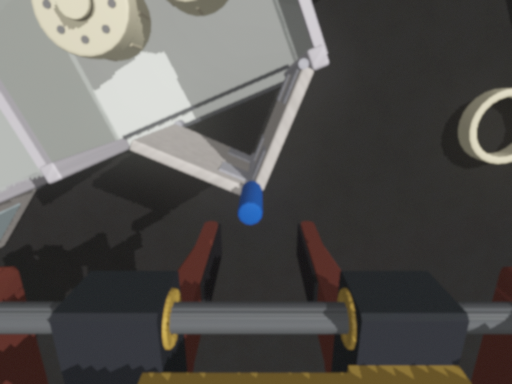

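The wrist picture shows the blue post's top at (251,210), midway between the finger tips at (212,225) and (307,225), with the first panel running up to the jamb at (318,58). The straddle is centred, so I'll lower.

Emit:
arm_command(
  rows=[0, 0, 0, 0, -0.05, 0.45, 0, 0, 0, 0, 0, -0.05, 0.7, 0, 0, 0, 0, 0, -0.05, 0.95, 0, 0, 0, 0, 0, -0.05, 0.95, 0, 0, 0, 0, 0, -0.05, 0.95, 0],
)

```text
t: 2.5
ee_pos: [524.9, -216.3, 197.8]
orientation: [3.058, -0.717, -0.001]
ft_force: [-0.5, 0.4, 1.0]
width: 43.7
grasp_force: 0.0
```

```bash
python3 - <<'E'
from h import *
# expected TCP waypoints: fold position on the arc, trailing pad 22 mm behind along tool y, post radius 9
o=ctrl.get_obs(); M=R.from_rotvec(o["orientation"]).as_matrix(); yw=-.05
j=np.array([526,-215.5])-110*R.from_euler("z",yw).as_matrix()[:2,:2]@[-np.sin(.77),np.cos(.77)]
print(j,o["ee_pos"],o["ft_force"],o["width"])
for a in(.77,.95,1.1,1.25,1.4,1.54):
    f=j+110*R.from_euler("z",yw).as_matrix()[:2,:2]@[-np.sin(a),np.cos(a)]
    t=f+M[:2,1]*(22-9)
    print(a,f.round(),t.round(),(M.T@(np.r_[t,193]-o["ee_pos"])/80).round(2))
E
```

```text
[ 598.53231392 -298.19863021] [ 524.93024121 -216.29399998  197.84755134] [-0.4985305   0.40748062  0.98411813] 43.70419692986416
0.77 [ 526. -216.] [ 520. -227.] [0.01 0.15 0.06]
0.95 [ 512. -230.] [ 507. -241.] [-0.07  0.38  0.06]
1.1 [ 503. -243.] [ 497. -255.] [-0.09  0.59  0.06]
1.25 [ 496. -258.] [ 490. -270.] [-0.09  0.79  0.06]
1.4 [ 491. -274.] [ 485. -286.] [-0.06  1.    0.06]
1.54 [ 489. -289.] [ 483. -301.] [0.   1.18 0.06]
```

Emit:
arm_command(
  rows=[0, 0, 0, 0, 0.1, 0, 0, 0, 0, 0, -0.01, 0.2, 0, 0, 0, 0, 0, -0.04, 0.28, 0, 0, 0, 0, 0, -0.06, 0.36, 0, 0, 0, 0, 0, -0.08, 0.44, 0, 0],
)

```text
t: 3.0
ee_pos: [504.1, -244.4, 198.1]
orientation: [3.059, -0.716, 0.001]
ft_force: [0.5, 1.5, 1.7]
width: 43.6
grasp_force: 0.9
```

Emit:
arm_command(
  rows=[0, 0, 0, -0.01, 0.09, 0, 0, 0, 0, 0, -0.01, 0.18, 0, 0, 0, 0, 0, -0.01, 0.27, 0, 0, 0, 0, 0, -0.01, 0.36, 0, 0, 0, 0, 0, -0.01, 0.36, 0, 0],
)

```text
t: 3.5
ee_pos: [490.5, -270.4, 197.6]
orientation: [3.058, -0.717, 0.0]
ft_force: [0.0, 0.5, -0.1]
width: 44.0
grasp_force: 0.0
```

```bash
python3 - <<'E'
from h import *
o=ctrl.get_obs(); print(o["t"],o["ee_pos"].round(1),o["ft_force"].round(1))
for n in("scene","side"):
    im,d,W=cloud(n); cv2.imwrite(f"pics/{n}2.png",im[...,::-1]); hsv=cv2.cvtColor(im,cv2.COLOR_RGB2HSV)
    for lo,hi in((95,130),(5,20)):
        m=(hsv[...,0]>=lo)&(hsv[...,0]<=hi)&(hsv[...,1]>120)&(hsv[...,2]>70)&(W[...,2]>163)&(W[...,2]<220)&(W[...,0]>350)&(W[...,0]<800)&(abs(W[...,1])<400)&(d>0)
        if m.any(): print(n,m.sum(),np.median(W[m],0).round(1))
E
```

```text
3.5 [ 490.5 -270.4  197.6] [ 0.   0.5 -0.1]
scene 19 [ 505.4 -262.2  183. ]
scene 176 [586.2 168.8 199.9]
side 83 [572.  161.9 177.7]
```

View pics/scene2.png

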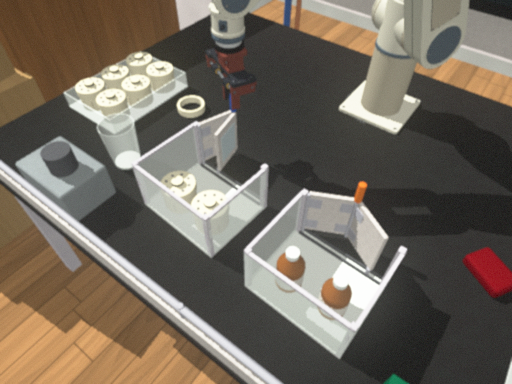

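The door is folding, with the post between the fingers at pixel (233,103), and the orange door has not moved. I'll push on towards the stop.

Emit:
arm_command(
  rows=[0, 0, 0, 0.02, 0.09, 0, 0, 0, 0, 0, 0.04, 0.18, 0, 0, 0, 0, 0, 0.06, 0.26, 0, 0, 0, 0, 0, 0.08, 0.32, 0, 0, 0, 0, 0, 0.08, 0.32, 0, 0],
)

```text
t: 4.1
ee_pos: [485.1, -295.9, 197.7]
orientation: [3.058, -0.717, 0.0]
ft_force: [0.8, 0.4, 0.1]
width: 43.8
grasp_force: 0.0
```

Emit:
arm_command(
  rows=[0, 0, 0, 0.01, 0.03, 0, 0, 0, 0, 0, 0.01, 0.05, 0, 0, 0, 0, 0, 0.01, 0.05, 0, 0],
)

```text
t: 4.4
ee_pos: [485.0, -296.5, 197.5]
orientation: [-3.054, 0.716, -0.0]
ft_force: [4.5, 13.2, 0.4]
width: 44.3
grasp_force: 7.4
```

```bash
python3 - <<'E'
from h import *
o=ctrl.get_obs(); print(o["t"],o["ee_pos"].round(1),o["ft_force"].round(1))
im,d,W=cloud("scene"); cv2.imwrite("pics/s3.png",cv2.resize(im[60:220,110:310,::-1],None,fx=3.5,fy=3.5,interpolation=2))
E
```

```text
4.4 [ 485.  -296.5  197.5] [ 4.5 13.2  0.4]
```

View pics/s3.png

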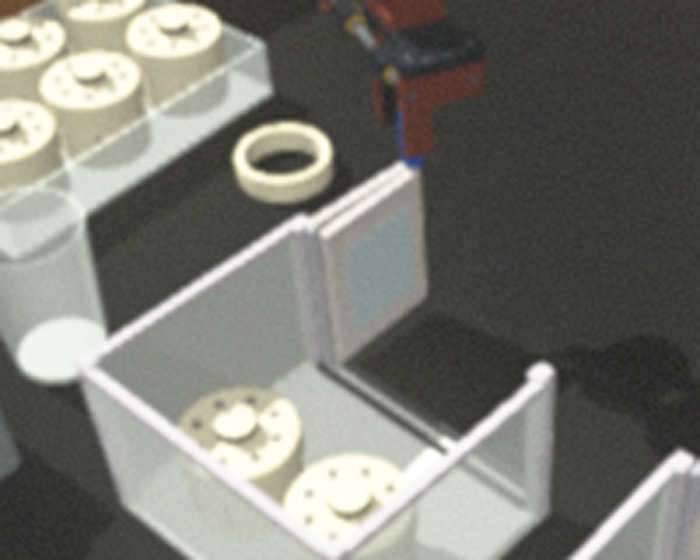

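The picture shows the two panels flat together at the hinged side (crop pixels about (370,270)), and the 13 N reading shows the door is at its stop. I'll back off to centre the fingers on the post, then lift straight up.

Emit:
arm_command(
  rows=[0, 0, 0, 0, -0.18, 0, 0, 0, 0, 0, 0, -0.18, 0, 0, 0, 0, 0, 0, -0.18, -0.4, 0, 0, 0, 0, 0, -0.18, -0.9, 0, 0, 0, 0, 0, -0.18, -0.9, 0],
)

```text
t: 4.95
ee_pos: [493.1, -288.1, 275.0]
orientation: [3.055, -0.714, 0.014]
ft_force: [0.4, 0.0, 0.1]
width: 44.1
grasp_force: 0.0
```

```bash
python3 - <<'E'
from h import *
from scipy.optimize import least_squares
o=ctrl.get_obs(); print(o["t"],o["ee_pos"].round(1),o["ft_force"].round(1))
for n in("scene","side"):
    im,d,W=cloud(n)
    if n=="scene": cv2.imwrite("pics/s4.png",cv2.resize(im[60:290,110:410,::-1],None,fx=2.5,fy=2.5,interpolation=2))
    hsv=cv2.cvtColor(im,cv2.COLOR_RGB2HSV)
    for lo,hi in((95,130),(5,20)):
        m=(hsv[...,0]>=lo)&(hsv[...,0]<=hi)&(hsv[...,1]>120)&(hsv[...,2]>70)&(W[...,2]>163)&(W[...,2]<215)&(W[...,0]>350)&(W[...,0]<800)&(abs(W[...,1])<400)&(d>0)
        if m.sum()<20: continue
        P=W[m][:,:2]; cam=np.linalg.inv(ctrl.camera_params(n)["world_to_cam"])[:2,3]
        x0=np.median(P,0); dr=(x0-cam)/np.linalg.norm(x0-cam)
        print(n,m.sum(),least_squares(lambda c:np.hypot(*(P-c).T)-9,x0+8*dr,loss="soft_l1").x.round(1))
E
```

```text
4.95 [ 493.1 -288.1  275. ] [0.4 0.  0.1]
scene 91 [ 492.7 -284.2]
scene 128 [580.2 168.1]
side 235 [ 489.7 -283.4]
side 165 [576.3 169.2]
```

View pics/s4.png

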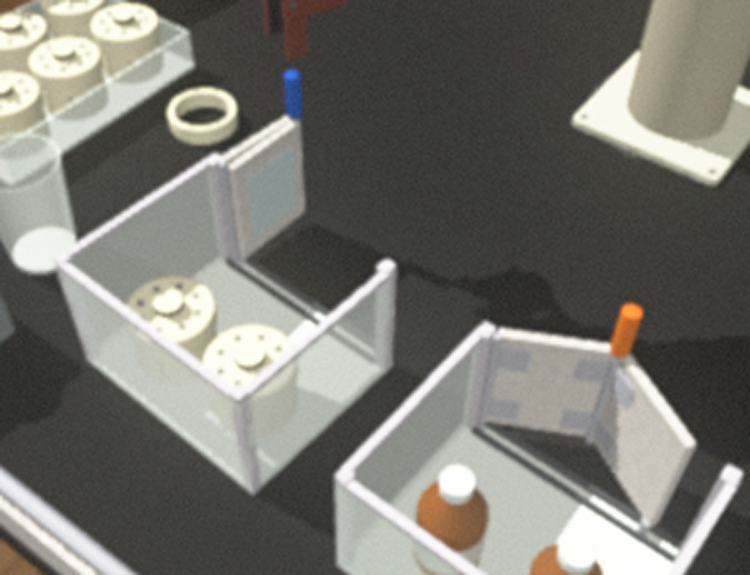

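The door stays folded, with the blue post at crop pixel (292,92). The gripper is clear above it. The orange post at (627,330) has not moved: its fit still gives (580,168). I'll hand in now.

```bash
python3 -c "
from workcell import ctrl
print(ctrl.close_job())"
```

```text
the job is handed in; nothing more can be done
None
```

The filter bay's door is folded against its stop and stayed there after I let go; the gripper is clear, the orange-post door has not moved, and the job was handed in at about 5 s of the 29 s allowed (no verdict was returned).

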